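# Latch a drying cartridge into a pressure controller

## Robot

A 7-joint arm with a two-finger parallel gripper is mounted at the origin on the work surface. World frame = base frame: x ahead of the robot, y to its left, z up, the work surface at z = 0. Lengths are in m, angles in rad, forces in N, time in s.
With the tool pointing down it reaches from about 0.425 to 0.825 m from the base axis. Payload 3.6 kg.
Tool frame: the origin (TCP) lies midway between the tips of the shut fingers; the grasp point (between the pads) lies 19 mm behind it (ctrl.grip_depth is the distance from the TCP to the grasp point, in m); z points along the fingers, x is the direction in which the jaws open and shut, and the axes are right-handed (so a half turn about z gives the same grasp; the last joint's range is limited). The gripper opens to 85 mm and grips with 20 to 120 N. Pads are 22 mm wide; open, the fingers measure 114 mm over their backs; the gripper's body (76 mm by 85 mm) begins 54 mm behind the grasp point. The pads swing forward as they close: fully open they stand 13 mm farther back than shut.
Start: joints at [-1.308, 0.615, -0.013, 1.423, 0.008, 1.103, -0.04], TCP at [0.186, 0.623, 0.231] pointing down, gripper open.
Joint ranges: [-3.12, 3.12], [-0.3, 2.06], [-1.34, 1.32], [0.26, 2.42], [-1.36, 4.5], [0.01, 1.98], [-2.84, 2.84]. Speed limits (rad/s): [2.79, 2.79, 3.14, 3.14, 3.14, 3.14, 3.14].

## Interface

Orientations are given as a 3x3 rotation matrix whose columns are the frame's x, y, z axes.
In Python, from bench import state, viewer, ticket, ctrl gives the robot as it stands.
- The arm moves only by the tool move_arm, never from a script. Its argument "steps" is a list of rows, each an object of numbers: "x", "y", "z": the shift along the tool's x, y, z in mm; "yaw": the turn about the tool's z in rad. A call has exactly 8 rows; each row shifts and turns the commanded pose from where the row before left it, along the tool's axes as they then stand; what a row does not reach is not made up. A row lasts 1/12 s, in which the tool goes at most 41.7 mm and 7.16 degrees, less where a joint would pass 70% of its speed; a pose out of reach is approached as far as the arm can. A call with a gripper value outside its range is refused whole. "grip" is the opening, from 0 (shut) to 1 (fully open), set as the call begins (left out, the last holds). The fingers move at their own pace and stop on an object; "grip_force" is the grip in N (left out, the last holds). Time passes only in rows, so rows that do not move let the fingers close, or fill a call up. It gives the time, the measured TCP pose, the force and the opening at its end, in the units of the state.
- state(): the state, without advancing time (a new reading comes with each control period).
- viewer.read_camera(name): name is "side" or "top"; returns (picture, depth): 480x640x3 uint8, red, green, blue; 480x640 float32, m along the optical axis (not along the pixel's ray), 0 where there is no reading.
- viewer.camera_info(name): a dict with "mtx" (3x3 intrinsics, pixels), "rvec" (rotation vector, rad) and "tvec" (3), from world to camera coordinates, as OpenCV has them. Camera axes: x right, y down, z forward; pixel columns grow to the right and rows downward; lengths in m; the calibration is good to about 2 mm. A picture is of the moment at which its call begins. camera_info takes no time and is no camera call.
- ticket.job_done(): hands the job in, once; it reports no verdict.
The state is a dict: "clock": time; "joint_positions": joint angles; "qvel": joint speeds; "effort": joint torques, N m; "position": TCP position; "eef_rot": TCP orientation; "force": force on the tool from outside, world axes, zero at the start; "moment": the same for the moment, N m; "opening": finger opening in m.
Only numpy, scipy, OpenCV 4.12 (cv2) and the standard library are available. Lean on these libraries where they do the work, as an engineer would, in place of code of your own. Each camera call takes 0.05 s, during which the arm holds its last target. There are 200 camera calls.

## Task

In this soil-testing lab, take the rectangular drying cartridge, stand it in the bay on top of the pressure controller and press it gently down against the spring until the push-push latch catches, then let go and make sure that it stays down. Feel for the bottom stop and never press harder than about 20 N; if it pops back up, press again. Leave everything else on the bench where it is.

Things in the scene. Friction and masses are not known exactly. Their poses are not given: they have to be found in the camera images.
- cartridge_center (a point): Centre of the loose drying cartridge: an upright grey plastic block with a black cap and small amber windows, 40 mm (its x) by 60 mm (its y) by 125 mm tall, about 0.22 kg, standing on the table; this point is 62.5 mm over its underside and 62.5 mm under its top. Best gripped within 30 mm of the top across the 40 mm (fingers closing along its x). Either way round fits.
- bay_mouth (a point): Centre of the bay's mouth, level with the flat top of the pressure controller (a fixed white and blue box, 180 x 200 mm, top 130 mm over the table). The bay is a vertical well, 44 mm along this x and 64 mm along this y (2 mm of play each side of the cartridge), with a flared collar standing 8 mm above the top and open to 52 x 72 mm; z points up.
- carriage (a joint): How far the sprung carriage plate in the bay is pressed down, in m: 0 = up, at most 0.043. Spring: 6 N at 0, 0.8 N more per 10 mm; it bears the cartridge's weight without sinking. Pressed to its bottom stop and let go, it rises 10 to 14 mm and stays latched, reading 0.011 to 0.028; pressed to the stop once more and let go, it springs back up to 0.
- filter_bowl: Bystander: round clear jar with an aluminium cap, 60 mm across, 125 mm tall, loose, upright; origin under its centre.
- mould: Bystander: steel tube, 60 mm outside, 85 mm tall, loose, upright; origin under its centre.
- porous_stone: Bystander: flat grey stone disc, 70 mm across, 12 mm thick, loose; origin under its centre.
- dead_weight: Bystander: brass weight with a knob, 56 mm across, 56 mm tall, loose; origin under its centre.
- screwdriver: Bystander: screwdriver lying loose on the table.
- spanner: Bystander: spanner lying loose on the table.
- grease_jar: Bystander: small jar, 56 mm across, 50 mm tall, loose; origin under its centre.
- carriage_top (a point): Centre of the carriage plate's top, inside the bay, 30 mm below the mouth when up (the cartridge then stands 95 mm out of the box). The latch catches only in the last 2 mm before a firm stop; where that stop lies differs from unit to unit (24 to 41 mm of travel) and cannot be seen, only felt as a steep rise over the spring force (about 5 N per mm).
There are look-alikes about, which are no part of the job. What is shaped like the part that bears cartridge_center but yellow is not meant.

How it is judged:
By the outcome, as a careful person would: the job done as asked, in the order asked, and still so for the second after the job is handed in, with the robot touching nothing.
It also fails if it takes over 48 s, if anything falls off the work surface, if the arm or the gripper's body presses on something with over 40 N, if the wrist force passes 120 N, or if a joint passes its speed limit or range.

## Working session

There is one attempt and no reset: what is moved stays moved. The work goes in short steps, Python scripts to look and compute and a tool call to move; the robot and the scene stay as the last step left them, time stands still between calls to the robot, and variables do not carry over. Pictures are saved under pics/ and viewed, about 8 in all and at most 12, crops included, and the job is handed in when it is done.

Besides the shell and the picture viewer there is one more tool, called as a command line: name --argument value ..., lists and objects as JSON in quotes. move_arm: Moves the arm, as the interface text tells. Its arguments: {"type":"object","properties":{"steps":{"type":"array"},"grip":{"type":"number"},"grip_force":{"type":"number"}},"required":["steps"]}

```bash
mkdir -p pics; ls
python3 - <<'E'
from bench import state, viewer, ticket, ctrl
import numpy as np, cv2
for n in ("top","side"):
    p,d=viewer.read_camera(n); cv2.imwrite(f"pics/{n}0.png",p[:,:,::-1]); np.save(f"pics/{n}0.npy",d)
    i=viewer.camera_info(n); print(n,i)
s=state(); print(s['clock'],s['position'],np.round(s['eef_rot'],3),s['force'],s['opening'],ctrl.grip_depth)
E
```

```text
pics
top {'mtx': array([[578.1109582 ,   0.        , 320.71360361],
       [  0.        , 578.1109582 , 250.38246472],
       [  0.        ,   0.        ,   1.        ]]), 'rvec': array([ 2.15647304, -2.11795774,  0.19350469]), 'tvec': array([-0.01873633,  0.58413893,  1.41184249])}
side {'mtx': array([[561.09018927,   0.        , 316.09162995],
       [  0.        , 561.09018927, 245.25208208],
       [  0.        ,   0.        ,   1.        ]]), 'rvec': array([ 2.07209247, -0.82641426,  0.4521178 ]), 'tvec': array([-0.41281719,  0.28986136,  1.35434457])}
0.1 [0.18553743 0.62223165 0.2302369 ] [[ 0.286  0.958 -0.001]
 [ 0.958 -0.286 -0.002]
 [-0.002  0.    -1.   ]] [-0.00349958 -0.77973038 -0.63968516] 0.08538798810040048 0.0187
```

View pics/top0.png

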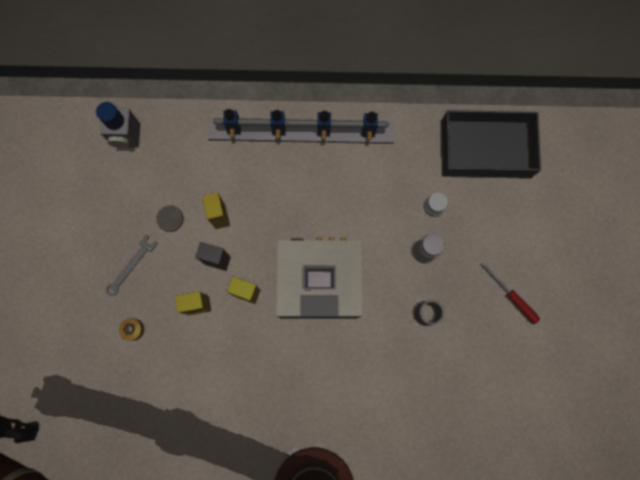

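View pics/side0.png

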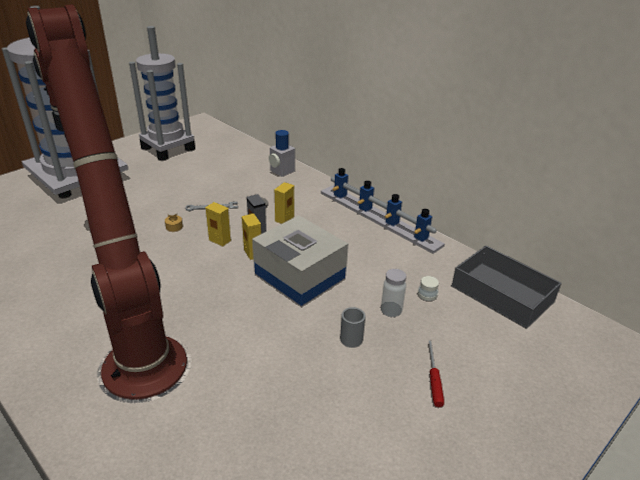

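The grey block is at top-view (211,254) and side-view (257,212). The look-alikes are yellow blocks at (214,207), (241,288) and (189,302), so I choose the grey one. The bay is at (319,278). Next I measure both and check the choice in a crop.

```bash
cat > h.py <<'E'
import numpy as np, cv2
from bench import state, viewer, ticket, ctrl
def cloud(n,d):
    i=viewer.camera_info(n); K=i['mtx']; R=cv2.Rodrigues(i['rvec'])[0]
    v,u=np.mgrid[:480,:640]
    P=np.stack([(u-K[0,2])/K[0,0]*d,(v-K[1,2])/K[1,1]*d,d],-1)
    return (P-i['tvec'])@R
def rect(W,m):
    c,s,a=cv2.minAreaRect((W[m][:,:2]*1000).astype(np.float32)); return np.round(c,1),np.round(s,1),round(a,1),m.sum(),W[m][:,2].mean().round(4)
def box(u0,u1,v0,v1):
    m=np.zeros((480,640),bool); m[v0:v1,u0:u1]=1; return m
E
python3 - <<'E'
from h import *
d=np.load('pics/top0.npy'); W=cloud('top',d); z=W[...,2]
for nm,b in dict(grey=(190,232,236,272),y1=(198,232,188,228),y2=(222,264,272,306),y3=(170,210,286,318)).items():
    print(nm,rect(W,box(*b)&(z>.115)&(z<.135)))
m=box(295,345,258,298)
print('collar',rect(W,m&(z>.134)&(z<.145)))
print('well',rect(W,m&(z<.12)&(z>.05)))
print('boxtop',rect(W,box(265,375,230,330)&(z>.125)&(z<.145)))
print(np.round(z[278,295:345:1]*1000).astype(int)); print(np.round(z[258:300,319]*1000).astype(int))
p=cv2.imread('pics/top0.png'); a=cv2.resize(p[180:330,150:375],None,fx=3.5,fy=3.5,interpolation=cv2.INTER_CUBIC); cv2.imwrite('pics/crop1.png',cv2.convertScaleAbs(a,alpha=1.5))
E
```

```text
grey (array([560.6, 259.5]), array([61.7, 41. ]), 74.9, np.int64(438), np.float64(0.1249))
y1 (array([676.3, 257.9]), array([60.4, 41.3]), 13.6, np.int64(417), np.float64(0.1246))
y2 (array([477.8, 179.9]), array([60.8, 40.8]), 70.7, np.int64(443), np.float64(0.1245))
y3 (array([443.6, 302.7]), array([41.5, 61.4]), 11.9, np.int64(455), np.float64(0.1245))
collar (array([505.1,  -5.8]), array([ 92.9, 116.3]), 1.1, np.int64(343), np.float64(0.1366))
well (array([507.9,  -4.3]), array([41.1, 63.4]), 1.0, np.int64(457), np.float64(0.0976))
boxtop (array([506.3,  -4. ]), array([179.7, 200.3]), 1.0, np.int64(5623), np.float64(0.1307))
[129 127 128 127 130 129 132 137 140 135 128  48  45 100 103 105 101  95
  99  94  97 100 104 101  96  98  99 103  97  93 105 103 101  98 101  97
  54 113 136 141 140 136 128 132 131 128 132 136 131 134]
[134 126 129 125 128 132 133 136 135 136 125 118  98  82 102 102 103 109
  99  99  96 103  92  97 105 100 103  99 102 135 140 135 122 131 131 132
 123 133 129 131 131 127]
```

View pics/crop1.png

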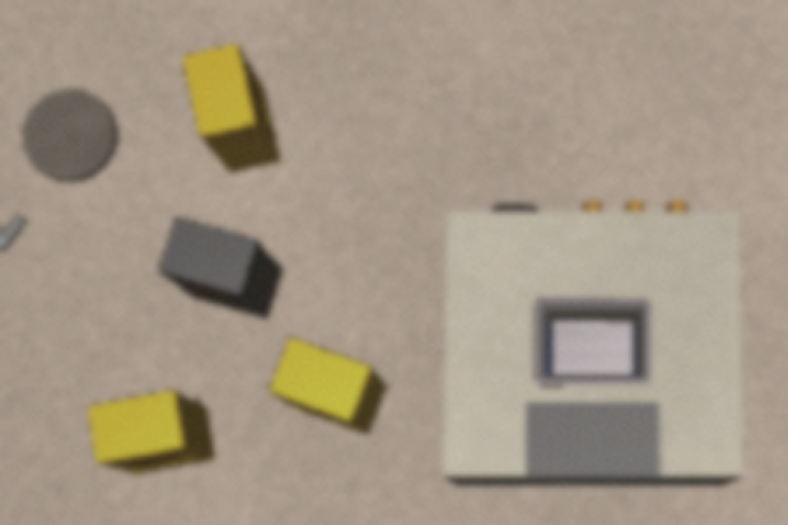

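The crop confirms one grey block: top at z=0.125, 61.7×41 mm, x axis at −15.1°, centre (560.6, 259.5). Box top is 0.131 and 180×200 mm, with the bay near (506,−5) and its axes at +1.0°. All sizes match. Now moving over the block.

move_arm --steps '[{"x":-15,"y":29},{"x":-15,"y":29},{"x":-15,"y":29},{"x":-15,"y":29},{"x":-15,"y":29},{"x":-15,"y":29},{"x":-15,"y":29},{"x":-15,"y":29}]' --grip 1

```text
validation failed for argument at $.st...
```

move_arm --steps '[{"x":-15,"y":29},{"x":-15,"y":29},{"x":-15,"y":29},{"x":-15,"y":29},{"x":-15,"y":29},{"x":-15,"y":29},{"x":-15,"y":29},{"x":-15,"y":29}]'

```text
validation failed for argument at $.st...
```

move_arm --steps '[{"yaw":0.0965},{"yaw":0.0965},{"yaw":0.0965},{"yaw":0.0965},{"yaw":0.0965},{"yaw":0.0965},{"yaw":0.0965},{"yaw":0.0965}]'

```text
validation failed for argument at $.st...
```

move_arm --steps '[{"yaw":0.0965},{"yaw":0.0965},{"yaw":0.0965},{"yaw":0.0965},{"yaw":0.0965},{"yaw":0.0965},{"yaw":0.0965},{"yaw":0.0965}]'

```text
validation failed for argument at $.st...
```

```bash
cat >> h.py <<'E'
def goto(x,y,ang,s=None):
    "print tool-frame shift (mm) and yaw to reach world x,y (mm), tool-x angle (deg)"
    s=s or state(); R=np.array(s['eef_rot']); p=np.array(s['position'])*1000
    a=np.degrees(np.arctan2(R[1,0],R[0,0])); dd=R.T@np.array([x-p[0],y-p[1],0])
    print('t',round(s['clock'],2),'pos',p.round(1),'ang',a.round(2),'shift',dd.round(1),'yaw',round(float(np.radians(a-ang)),4),'F',np.round(s['force'],2),'open',s['opening'],'tilt',R[:,2].round(3))
E
python3 -c "
from h import *
goto(560.6,259.5,-15.1); print(state()['joint_positions'])"
```

```text
t 0.1 pos [185.5 622.2 230.2] ang 73.4 shift [-240.4  463.1    0.6] yaw 1.5446 F [-0.   -0.78 -0.64] open 0.08538798810040048 tilt [-0.001 -0.002 -1.   ]
[-1.30750928  0.61583516 -0.0125884   1.42476563  0.00808543  1.10338871
 -0.04041574]
```

Validation likely wants all four keys in each row.

move_arm --steps '[{"x":-15,"y":29,"z":0,"yaw":0},{"x":-15,"y":29,"z":0,"yaw":0},{"x":-15,"y":29,"z":0,"yaw":0},{"x":-15,"y":29,"z":0,"yaw":0},{"x":-15,"y":29,"z":0,"yaw":0},{"x":-15,"y":29,"z":0,"yaw":0},{"x":-15,"y":29,"z":0,"yaw":0},{"x":-15,"y":29,"z":0,"yaw":0}]' --grip 1

```text
clock: 0.77
position: [0.3745, 0.44, 0.2309]
eef_rot: [[0.286, 0.958, -0.001], [0.958, -0.286, -0.001], [-0.001, -0.0, -1.0]]
force: [0.1, 0.7, -1.6]
opening: 0.0854
```

move_arm --steps '[{"x":-15,"y":29,"z":0,"yaw":0},{"x":-15,"y":29,"z":0,"yaw":0},{"x":-15,"y":29,"z":0,"yaw":0},{"x":-15,"y":29,"z":0,"yaw":0},{"x":-15,"y":29,"z":0,"yaw":0},{"x":-15,"y":29,"z":0,"yaw":0},{"x":-15,"y":29,"z":0,"yaw":0},{"x":-15,"y":29,"z":0,"yaw":0}]'

```text
clock: 1.43
position: [0.5624, 0.2589, 0.2308]
eef_rot: [[0.286, 0.958, -0.001], [0.958, -0.286, -0.001], [-0.001, -0.001, -1.0]]
force: [0.2, 0.1, -0.3]
opening: 0.0858
```

move_arm --steps '[{"x":0,"y":0,"z":0,"yaw":0.0965},{"x":0,"y":0,"z":0,"yaw":0.0965},{"x":0,"y":0,"z":0,"yaw":0.0965},{"x":0,"y":0,"z":0,"yaw":0.0965},{"x":0,"y":0,"z":0,"yaw":0.0965},{"x":0,"y":0,"z":0,"yaw":0.0965},{"x":0,"y":0,"z":0,"yaw":0.0965},{"x":0,"y":0,"z":0,"yaw":0.0965}]'

```text
clock: 2.1
position: [0.5614, 0.2602, 0.2307]
eef_rot: [[0.875, 0.483, -0.001], [0.483, -0.875, -0.001], [-0.001, -0.0, -1.0]]
force: [-0.4, 0.1, 0.4]
opening: 0.0856
```

move_arm --steps '[{"x":0,"y":0,"z":0,"yaw":0.0965},{"x":0,"y":0,"z":0,"yaw":0.0965},{"x":0,"y":0,"z":0,"yaw":0.0965},{"x":0,"y":0,"z":0,"yaw":0.0965},{"x":0,"y":0,"z":0,"yaw":0.0965},{"x":0,"y":0,"z":0,"yaw":0.0965},{"x":0,"y":0,"z":0,"yaw":0.0965},{"x":0,"y":0,"z":0,"yaw":0.0965}]'

```text
clock: 2.77
position: [0.5613, 0.2603, 0.2307]
eef_rot: [[0.964, -0.264, -0.001], [-0.264, -0.964, -0.001], [-0.001, 0.001, -1.0]]
force: [0.6, 0.1, 0.3]
opening: 0.0855
```

```bash
python3 -c "
from h import *
goto(560.6,259.5,-15.1); print(state()['joint_positions'])
p,d=viewer.read_camera('side'); cv2.imwrite('pics/side1.png',cv2.resize(p[80:320,130:450,::-1],None,fx=2.4,fy=2.4)); W=cloud('side',d);z=W[...,2]
"
```

```text
t 2.77 pos [561.3 260.3 230.7] ang -15.33 shift [-0.5  1.   0. ] yaw -0.0041 F [0.61 0.06 0.33] open 0.08547583053817052 tilt [-0.001 -0.001 -1.   ]
[-0.72644546  0.59619241  0.43725947  1.52956762 -0.27323421  1.07826184
 -0.49288135]
```

View pics/side1.png

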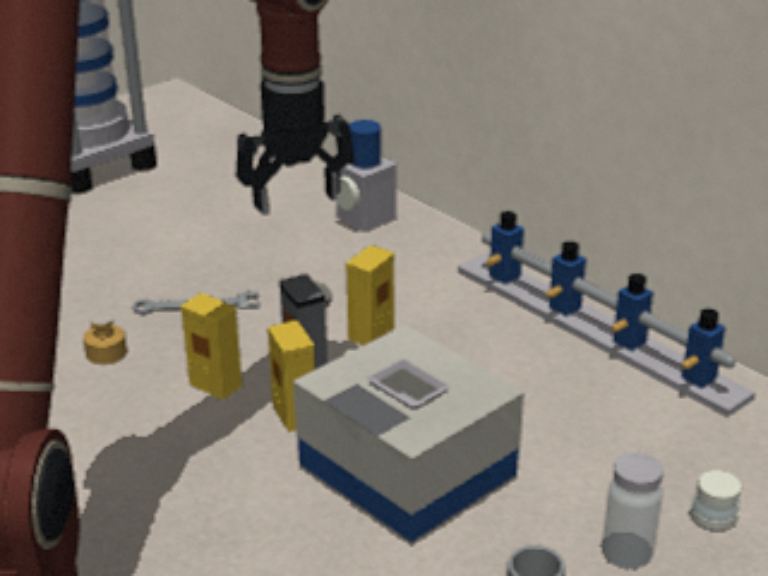

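The open gripper (crop ≈ 295,180) hangs over the grey cartridge (≈302,310), with its jaws running between the two yellow blocks and clear of them. Descending and gripping.

move_arm --steps '[{"x":-0.5,"y":1,"z":20,"yaw":0},{"x":0,"y":0,"z":20,"yaw":0},{"x":0,"y":0,"z":20,"yaw":0},{"x":0,"y":0,"z":20,"yaw":0},{"x":0,"y":0,"z":20,"yaw":0},{"x":0,"y":0,"z":20,"yaw":0},{"x":0,"y":0,"z":15,"yaw":0},{"x":0,"y":0,"z":4,"yaw":0}]'

```text
clock: 3.48
position: [0.5588, 0.2589, 0.0891]
eef_rot: [[0.966, -0.258, -0.006], [-0.258, -0.966, -0.002], [-0.005, 0.004, -1.0]]
force: [-0.7, 0.0, 0.1]
opening: 0.0854
```

move_arm --steps '[{"x":0,"y":0,"z":0,"yaw":0},{"x":0,"y":0,"z":0,"yaw":0},{"x":0,"y":0,"z":0,"yaw":0},{"x":0,"y":0,"z":0,"yaw":0},{"x":0,"y":0,"z":0,"yaw":0},{"x":0,"y":0,"z":0,"yaw":0},{"x":0,"y":0,"z":0,"yaw":0},{"x":0,"y":0,"z":0,"yaw":0}]' --grip 0 --grip_force 60

```text
clock: 4.15
position: [0.5622, 0.2599, 0.0938]
eef_rot: [[0.966, -0.26, 0.003], [-0.26, -0.966, 0.001], [0.002, -0.002, -1.0]]
force: [-0.2, 0.8, 6.5]
opening: 0.0393
```

move_arm --steps '[{"x":0,"y":0,"z":0,"yaw":0},{"x":0,"y":0,"z":0,"yaw":0},{"x":0,"y":0,"z":0,"yaw":0},{"x":0,"y":0,"z":0,"yaw":0},{"x":0,"y":0,"z":-2,"yaw":0},{"x":0,"y":0,"z":-4,"yaw":0},{"x":0,"y":0,"z":-4,"yaw":0},{"x":0,"y":0,"z":0,"yaw":0}]'

```text
clock: 4.82
position: [0.5612, 0.2595, 0.1028]
eef_rot: [[0.966, -0.26, 0.0], [-0.26, -0.966, 0.0], [0.0, -0.0, -1.0]]
force: [-0.1, 0.6, -1.8]
opening: 0.0387
```

Gripped (39 mm, weight felt). Lifting to about 0.26.

move_arm --steps '[{"x":0,"y":0,"z":-12,"yaw":0},{"x":0,"y":0,"z":-24,"yaw":0},{"x":0,"y":0,"z":-24,"yaw":0},{"x":0,"y":0,"z":-24,"yaw":0},{"x":0,"y":0,"z":-24,"yaw":0},{"x":0,"y":0,"z":-24,"yaw":0},{"x":0,"y":0,"z":-24,"yaw":0},{"x":0,"y":0,"z":-10,"yaw":0}]'

```text
clock: 5.48
position: [0.5625, 0.2595, 0.2727]
eef_rot: [[0.966, -0.26, 0.006], [-0.26, -0.966, 0.002], [0.005, -0.004, -1.0]]
force: [-0.1, -1.0, -1.0]
opening: 0.0393
```

move_arm --steps '[{"x":0,"y":0,"z":0,"yaw":-0.035},{"x":0,"y":0,"z":0,"yaw":-0.035},{"x":0,"y":0,"z":0,"yaw":-0.035},{"x":0,"y":0,"z":0,"yaw":-0.035},{"x":0,"y":0,"z":0,"yaw":-0.035},{"x":0,"y":0,"z":0,"yaw":-0.035},{"x":0,"y":0,"z":0,"yaw":-0.035},{"x":0,"y":0,"z":0,"yaw":-0.035}]'

```text
clock: 6.15
position: [0.5605, 0.2592, 0.2677]
eef_rot: [[1.0, 0.019, -0.002], [0.019, -1.0, -0.001], [-0.002, 0.001, -1.0]]
force: [-0.1, 0.4, -0.9]
opening: 0.0394
```

```bash
python3 -c "
from h import *
goto(506,-5,1)"
```

```text
t 6.15 pos [560.5 259.2 267.7] ang 1.06 shift [-59.4 263.1   0.3] yaw 0.0011 F [-0.09  0.42 -0.88] open 0.03940594788932245 tilt [-0.002 -0.001 -1.   ]
```

move_arm --steps '[{"x":-4,"y":18,"z":0,"yaw":0},{"x":-8,"y":36,"z":0,"yaw":0},{"x":-9,"y":40,"z":0,"yaw":0},{"x":-9,"y":40,"z":0,"yaw":0},{"x":-9,"y":40,"z":0,"yaw":0},{"x":-9,"y":40,"z":0,"yaw":0},{"x":-7,"y":32,"z":0,"yaw":0},{"x":-4,"y":17,"z":0,"yaw":0}]'

```text
clock: 6.82
position: [0.5046, -0.0105, 0.2685]
eef_rot: [[1.0, 0.009, -0.001], [0.009, -1.0, -0.003], [-0.001, 0.003, -1.0]]
force: [0.1, -0.5, -1.9]
opening: 0.0389
```

move_arm --steps '[{"x":0,"y":0,"z":5,"yaw":0},{"x":0,"y":0,"z":5,"yaw":0},{"x":0,"y":0,"z":5,"yaw":0},{"x":0,"y":0,"z":5,"yaw":0},{"x":0,"y":0,"z":0,"yaw":0},{"x":0,"y":0,"z":0,"yaw":0},{"x":0,"y":0,"z":0,"yaw":0},{"x":0,"y":0,"z":0,"yaw":0}]'

```text
clock: 7.48
position: [0.5069, -0.0041, 0.2485]
eef_rot: [[1.0, 0.018, 0.0], [0.018, -1.0, -0.0], [0.0, 0.0, -1.0]]
force: [0.6, -0.8, -1.3]
opening: 0.0392
```

Run:
```python
from h import *
goto(506,-5,1)
p,d=viewer.read_camera('side'); np.save('pics/side2.npy',d); cv2.imwrite('pics/side2raw.png',p[:,:,::-1])
t,dt=viewer.read_camera('top'); np.save('pics/top2.npy',dt); cv2.imwrite('pics/top2raw.png',t[:,:,::-1])
# model overlay: bay mouth inner (52x72 at z=.138), cartridge predicted bottom, from both initial images
def proj(n,P):
    i=viewer.camera_info(n); return cv2.projectPoints(np.array(P,float),i['rvec'],i['tvec'],i['mtx'],None)[0][:,0]
def rc(cx,cy,a,w,h,z):
    a=np.radians(a);R=np.array([[np.cos(a),-np.sin(a)],[np.sin(a),np.cos(a)]])
    q=np.array([[-w,-h],[w,-h],[w,h],[-w,h]])/2@R.T+[cx,cy]; return np.c_[q/1000,np.full(4,z)]
def draw(im,n,r,c,k,o): 
    q=((proj(n,r)-o)*k+k/2); cv2.polylines(im,[np.round(q*8).astype(int)],True,c,1,cv2.LINE_AA,3)
k=6;out=[]
for n,f,(u,v) in (('top','pics/top0.png',(287,245)),('side','pics/side0.png',(268,215)),('side','pics/side2raw.png',(250,150))):
    a=cv2.imread(f)
    if f!='pics/side2raw.png': a=a[v:v+66,u:u+66]
    else: a=a[v:v+100,u:u+100]
    a=cv2.convertScaleAbs(cv2.resize(a,None,fx=k,fy=k,interpolation=cv2.INTER_CUBIC),alpha=1.4)
    draw(a,n,rc(506,-5,1,52,72,.138),(0,0,255),k,(u,v)); draw(a,n,rc(506,-5,1,44,64,.13),(0,255,0),k,(u,v))
    if 'side2' in f: a=cv2.resize(a,(396,396),interpolation=cv2.INTER_AREA)
    out.append(a)
cv2.imwrite('pics/ov.png',np.hstack(out[:2])); cv2.imwrite('pics/s2.png',cv2.resize(p[130:290,230:390,::-1],None,fx=3.7,fy=3.7,interpolation=cv2.INTER_CUBIC))
```

```text
t 7.48 pos [506.9  -4.1 248.5] ang 1.02 shift [-0.9  0.9 -0. ] yaw 0.0004 F [ 0.56 -0.77 -1.27] open 0.039214734801002155 tilt [ 0. -0. -1.]
```

View pics/ov.png

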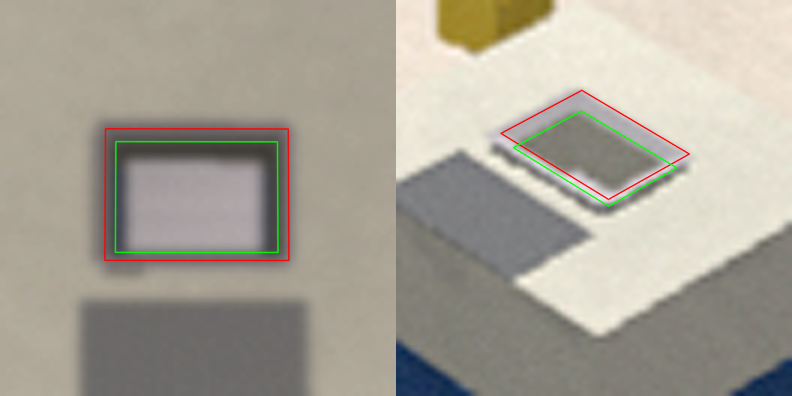

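View pics/s2.png

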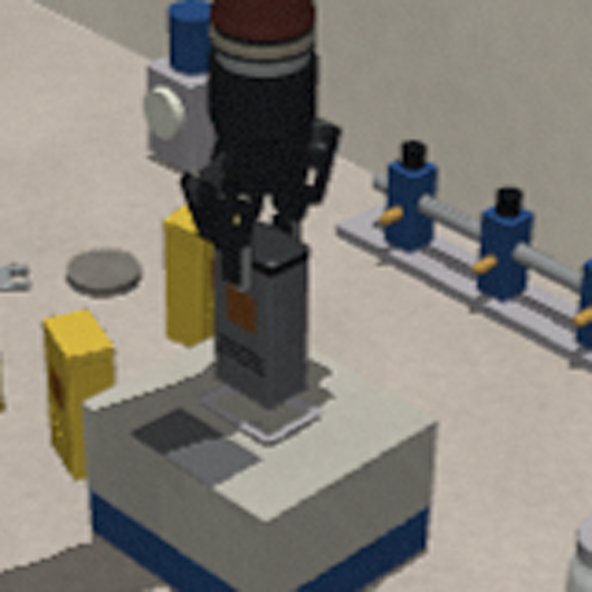

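The top overlay sits on the collar. In the side view the overlay is about 1 px up and right of the collar, which is calibration error. I check the held cartridge in the same camera so the error cancels.

Run:
```python
from h import *
def proj(n,P):
    i=viewer.camera_info(n); return cv2.projectPoints(np.array(P,float),i['rvec'],i['tvec'],i['mtx'],None)[0][:,0]
def rc(cx,cy,a,w,h,z):
    a=np.radians(a);R=np.array([[np.cos(a),-np.sin(a)],[np.sin(a),np.cos(a)]])
    q=np.array([[-w,-h],[w,-h],[w,h],[-w,h]])/2@R.T+[cx,cy]; return np.c_[q/1000,np.full(4,z)]
k=8;u,v=280,185
raw=cv2.imread('pics/side2raw.png')[v:v+70,u:u+70]
a=cv2.convertScaleAbs(cv2.resize(raw,None,fx=k,fy=k,interpolation=cv2.INTER_CUBIC),alpha=1.6)
for r,c in ((rc(506,-5,1,52,72,.138),(0,0,255)),(rc(506.9,-4.1,1,40,60,.1547),(0,255,0)),(rc(506.9,-4.1,1,40,60,.2797),(255,255,0))):
    q=(proj('side',r)-(u,v)+.5)*k; cv2.polylines(a,[np.round(q*8).astype(int)],True,c,1,cv2.LINE_AA,3)
cv2.imwrite('pics/ov2.png',a)
# depth: faces of held cartridge in side (z .17-.23) in bay-aligned coordinates, and the box's matching faces
d=np.load('pics/side2.npy'); W=cloud('side',d)
m=(W[...,2]>.165)&(W[...,2]<.225)&(abs(W[...,0]-.506)<.05)&(abs(W[...,1]+.005)<.05)
P=W[m]*1000; r=np.radians(1); X=P[:,0]*np.cos(r)+P[:,1]*np.sin(r); Y=-P[:,0]*np.sin(r)+P[:,1]*np.cos(r)
print('cart x',np.percentile(X,[2,10,25,50]).round(1),'y',np.percentile(Y,[2,10,25,50]).round(1),m.sum())
b=(W[...,2]>.02)&(W[...,2]<.12)&(abs(W[...,0]-.506)<.15)&(abs(W[...,1]+.005)<.13)
P=W[b]*1000; X=P[:,0]*np.cos(r)+P[:,1]*np.sin(r); Y=-P[:,0]*np.sin(r)+P[:,1]*np.cos(r)
print('box',np.median(X[(abs(Y+13)<70)&(X<440)]).round(1),np.median(Y[(Y<-95)&(abs(X-506)<60)]).round(1))
```

```text
cart x [482.3 484.  485.1 487.3] y [-46.5 -44.9 -42.8 -35.1] 472
box 414.7 -112.9
```

View pics/ov2.png

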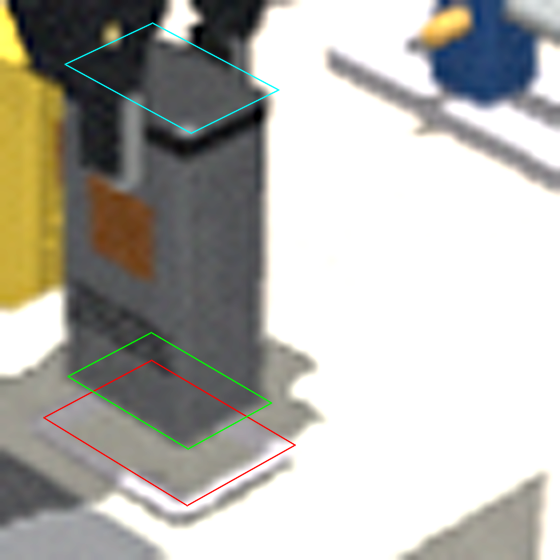

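Cartridge and collar show nearly the same image offset (≈ −7, +5 zoomed px), so alignment is within about 1 mm. I make a small correction and then descend in steps.

move_arm --steps '[{"x":-0.6,"y":0.4,"z":2,"yaw":0},{"x":0,"y":0,"z":4,"yaw":0},{"x":0,"y":0,"z":4,"yaw":0},{"x":0,"y":0,"z":4,"yaw":0},{"x":0,"y":0,"z":4,"yaw":0},{"x":0,"y":0,"z":3,"yaw":0},{"x":0,"y":0,"z":2,"yaw":0},{"x":0,"y":0,"z":0,"yaw":0}]'

```text
clock: 8.25
position: [0.5056, -0.0049, 0.2247]
eef_rot: [[1.0, 0.017, -0.001], [0.017, -1.0, -0.0], [-0.001, 0.0, -1.0]]
force: [-0.0, -0.1, -1.9]
opening: 0.0393
```

move_arm --steps '[{"x":0,"y":0,"z":2,"yaw":0},{"x":0,"y":0,"z":2,"yaw":0},{"x":0,"y":0,"z":2,"yaw":0},{"x":0,"y":0,"z":1,"yaw":0},{"x":0,"y":0,"z":1,"yaw":0},{"x":0,"y":0,"z":1,"yaw":0},{"x":0,"y":0,"z":0,"yaw":0},{"x":0,"y":0,"z":0,"yaw":0}]'

```text
clock: 8.92
position: [0.506, -0.0049, 0.2163]
eef_rot: [[1.0, 0.017, -0.0], [0.017, -1.0, -0.0], [-0.0, 0.0, -1.0]]
force: [0.4, -0.4, -2.0]
opening: 0.0393
```

Underside at about 0.1225, inside the well, with no side force. Going on to the plate (TCP ≈ 0.194).

move_arm --steps '[{"x":0,"y":0,"z":3,"yaw":0},{"x":0,"y":0,"z":3,"yaw":0},{"x":0,"y":0,"z":3,"yaw":0},{"x":0,"y":0,"z":3,"yaw":0},{"x":0,"y":0,"z":3,"yaw":0},{"x":0,"y":0,"z":3,"yaw":0},{"x":0,"y":0,"z":1,"yaw":0},{"x":0,"y":0,"z":0,"yaw":0}]'

```text
clock: 9.58
position: [0.5057, -0.0049, 0.1969]
eef_rot: [[1.0, 0.017, -0.001], [0.017, -1.0, -0.0], [-0.001, 0.0, -1.0]]
force: [0.4, 0.1, -1.1]
opening: 0.0389
```

move_arm --steps '[{"x":0,"y":0,"z":2,"yaw":0},{"x":0,"y":0,"z":2,"yaw":0},{"x":0,"y":0,"z":2,"yaw":0},{"x":0,"y":0,"z":2,"yaw":0},{"x":0,"y":0,"z":0,"yaw":0},{"x":0,"y":0,"z":0,"yaw":0},{"x":0,"y":0,"z":0,"yaw":0},{"x":0,"y":0,"z":0,"yaw":0}]'

```text
clock: 10.25
position: [0.5062, -0.0051, 0.1898]
eef_rot: [[1.0, 0.017, 0.001], [0.017, -1.0, -0.0], [0.001, 0.0, -1.0]]
force: [-1.2, 0.1, 4.2]
opening: 0.0392
```

Plate contact felt. Pressing down before the earliest stop, then feeling in small steps.

move_arm --steps '[{"x":0,"y":0,"z":2,"yaw":0},{"x":0,"y":0,"z":2,"yaw":0},{"x":0,"y":0,"z":2,"yaw":0},{"x":0,"y":0,"z":2,"yaw":0},{"x":0,"y":0,"z":2,"yaw":0},{"x":0,"y":0,"z":2,"yaw":0},{"x":0,"y":0,"z":2,"yaw":0},{"x":0,"y":0,"z":0,"yaw":0}]'

```text
clock: 10.92
position: [0.5062, -0.0051, 0.1755]
eef_rot: [[1.0, 0.017, 0.001], [0.017, -1.0, -0.0], [0.001, 0.0, -1.0]]
force: [-2.1, 0.8, 5.5]
opening: 0.039
```

move_arm --steps '[{"x":0,"y":0,"z":0.5,"yaw":0},{"x":0,"y":0,"z":0.5,"yaw":0},{"x":0,"y":0,"z":0.5,"yaw":0},{"x":0,"y":0,"z":0.5,"yaw":0},{"x":0,"y":0,"z":0,"yaw":0},{"x":0,"y":0,"z":0,"yaw":0},{"x":0,"y":0,"z":0,"yaw":0},{"x":0,"y":0,"z":0,"yaw":0}]'

```text
clock: 11.58
position: [0.5062, -0.005, 0.1737]
eef_rot: [[1.0, 0.017, 0.001], [0.017, -1.0, -0.0], [0.001, 0.0, -1.0]]
force: [-1.3, -0.1, 5.8]
opening: 0.0393
```

move_arm --steps '[{"x":0,"y":0,"z":0.5,"yaw":0},{"x":0,"y":0,"z":0.5,"yaw":0},{"x":0,"y":0,"z":0.5,"yaw":0},{"x":0,"y":0,"z":0.5,"yaw":0},{"x":0,"y":0,"z":0,"yaw":0},{"x":0,"y":0,"z":0,"yaw":0},{"x":0,"y":0,"z":0,"yaw":0},{"x":0,"y":0,"z":0,"yaw":0}]'

```text
clock: 12.25
position: [0.5063, -0.005, 0.1717]
eef_rot: [[1.0, 0.017, 0.001], [0.017, -1.0, -0.0], [0.001, 0.0, -1.0]]
force: [-1.8, 0.2, 6.1]
opening: 0.0389
```

move_arm --steps '[{"x":0,"y":0,"z":0.5,"yaw":0},{"x":0,"y":0,"z":0.5,"yaw":0},{"x":0,"y":0,"z":0.5,"yaw":0},{"x":0,"y":0,"z":0.5,"yaw":0},{"x":0,"y":0,"z":0,"yaw":0},{"x":0,"y":0,"z":0,"yaw":0},{"x":0,"y":0,"z":0,"yaw":0},{"x":0,"y":0,"z":0,"yaw":0}]'

```text
clock: 12.92
position: [0.5062, -0.005, 0.1698]
eef_rot: [[1.0, 0.017, 0.001], [0.017, -1.0, 0.0], [0.001, 0.0, -1.0]]
force: [-1.9, 0.3, 6.4]
opening: 0.039
```

move_arm --steps '[{"x":0,"y":0,"z":0.5,"yaw":0},{"x":0,"y":0,"z":0.5,"yaw":0},{"x":0,"y":0,"z":0.5,"yaw":0},{"x":0,"y":0,"z":0.5,"yaw":0},{"x":0,"y":0,"z":0,"yaw":0},{"x":0,"y":0,"z":0,"yaw":0},{"x":0,"y":0,"z":0,"yaw":0},{"x":0,"y":0,"z":0,"yaw":0}]'

```text
clock: 13.58
position: [0.5062, -0.005, 0.1678]
eef_rot: [[1.0, 0.017, 0.001], [0.017, -1.0, -0.0], [0.001, 0.0, -1.0]]
force: [-1.2, -0.6, 6.4]
opening: 0.0394
```

move_arm --steps '[{"x":0,"y":0,"z":0.5,"yaw":0},{"x":0,"y":0,"z":0.5,"yaw":0},{"x":0,"y":0,"z":0.5,"yaw":0},{"x":0,"y":0,"z":0.5,"yaw":0},{"x":0,"y":0,"z":0,"yaw":0},{"x":0,"y":0,"z":0,"yaw":0},{"x":0,"y":0,"z":0,"yaw":0},{"x":0,"y":0,"z":0,"yaw":0}]'

```text
clock: 14.25
position: [0.5062, -0.005, 0.1658]
eef_rot: [[1.0, 0.017, 0.001], [0.017, -1.0, -0.0], [0.001, 0.0, -1.0]]
force: [-1.7, -0.2, 6.2]
opening: 0.0398
```

move_arm --steps '[{"x":0,"y":0,"z":0.5,"yaw":0},{"x":0,"y":0,"z":0.5,"yaw":0},{"x":0,"y":0,"z":0.5,"yaw":0},{"x":0,"y":0,"z":0.5,"yaw":0},{"x":0,"y":0,"z":0,"yaw":0},{"x":0,"y":0,"z":0,"yaw":0},{"x":0,"y":0,"z":0,"yaw":0},{"x":0,"y":0,"z":0,"yaw":0}]'

```text
clock: 14.92
position: [0.5062, -0.005, 0.1638]
eef_rot: [[1.0, 0.017, 0.001], [0.017, -1.0, 0.0], [0.001, 0.0, -1.0]]
force: [-2.8, 0.1, 6.7]
opening: 0.0391
```

move_arm --steps '[{"x":0,"y":0,"z":0.5,"yaw":0},{"x":0,"y":0,"z":0.5,"yaw":0},{"x":0,"y":0,"z":0.5,"yaw":0},{"x":0,"y":0,"z":0.5,"yaw":0},{"x":0,"y":0,"z":0,"yaw":0},{"x":0,"y":0,"z":0,"yaw":0},{"x":0,"y":0,"z":0,"yaw":0},{"x":0,"y":0,"z":0,"yaw":0}]'

```text
clock: 15.58
position: [0.5062, -0.005, 0.1618]
eef_rot: [[1.0, 0.017, 0.001], [0.017, -1.0, 0.0], [0.001, -0.0, -1.0]]
force: [-1.4, 0.3, 7.0]
opening: 0.0396
```

move_arm --steps '[{"x":0,"y":0,"z":0.5,"yaw":0},{"x":0,"y":0,"z":0.5,"yaw":0},{"x":0,"y":0,"z":0.5,"yaw":0},{"x":0,"y":0,"z":0.5,"yaw":0},{"x":0,"y":0,"z":0,"yaw":0},{"x":0,"y":0,"z":0,"yaw":0},{"x":0,"y":0,"z":0,"yaw":0},{"x":0,"y":0,"z":0,"yaw":0}]'

```text
clock: 16.25
position: [0.5063, -0.0051, 0.1599]
eef_rot: [[1.0, 0.017, 0.001], [0.017, -1.0, 0.0], [0.001, -0.0, -1.0]]
force: [-1.6, -0.2, 7.4]
opening: 0.0388
```

move_arm --steps '[{"x":0,"y":0,"z":0.5,"yaw":0},{"x":0,"y":0,"z":0.5,"yaw":0},{"x":0,"y":0,"z":0.5,"yaw":0},{"x":0,"y":0,"z":0.5,"yaw":0},{"x":0,"y":0,"z":0,"yaw":0},{"x":0,"y":0,"z":0,"yaw":0},{"x":0,"y":0,"z":0,"yaw":0},{"x":0,"y":0,"z":0,"yaw":0}]'

```text
clock: 16.92
position: [0.5063, -0.0051, 0.1592]
eef_rot: [[1.0, 0.017, 0.001], [0.017, -1.0, 0.001], [0.001, -0.001, -1.0]]
force: [-4.0, 0.2, 16.1]
opening: 0.0393
```

Firm stop at TCP z ≈ 0.159 (16 N), so about 34 mm of travel. I ease up 8 mm while holding, then open.

move_arm --steps '[{"x":0,"y":0,"z":-1,"yaw":0},{"x":0,"y":0,"z":-2,"yaw":0},{"x":0,"y":0,"z":-2,"yaw":0},{"x":0,"y":0,"z":-2,"yaw":0},{"x":0,"y":0,"z":-2,"yaw":0},{"x":0,"y":0,"z":0,"yaw":0},{"x":0,"y":0,"z":0,"yaw":0},{"x":0,"y":0,"z":0,"yaw":0}]'

```text
clock: 17.58
position: [0.5062, -0.005, 0.1668]
eef_rot: [[1.0, 0.017, 0.001], [0.017, -1.0, -0.0], [0.001, 0.0, -1.0]]
force: [-1.7, 0.3, 7.8]
opening: 0.0389
```

move_arm --steps '[{"x":0,"y":0,"z":0,"yaw":0},{"x":0,"y":0,"z":0,"yaw":0},{"x":0,"y":0,"z":0,"yaw":0},{"x":0,"y":0,"z":0,"yaw":0},{"x":0,"y":0,"z":0,"yaw":0},{"x":0,"y":0,"z":0,"yaw":0},{"x":0,"y":0,"z":0,"yaw":0},{"x":0,"y":0,"z":0,"yaw":0}]' --grip 1

```text
clock: 18.25
position: [0.506, -0.0049, 0.1663]
eef_rot: [[1.0, 0.017, -0.0], [0.017, -1.0, -0.0], [-0.0, 0.0, -1.0]]
force: [0.0, 0.9, 0.0]
opening: 0.0857
```

move_arm --steps '[{"x":0,"y":0,"z":-5,"yaw":0},{"x":0,"y":0,"z":-10,"yaw":0},{"x":0,"y":0,"z":-15,"yaw":0},{"x":0,"y":0,"z":-20,"yaw":0},{"x":0,"y":0,"z":-20,"yaw":0},{"x":0,"y":0,"z":-20,"yaw":0},{"x":0,"y":0,"z":-10,"yaw":0},{"x":0,"y":0,"z":0,"yaw":0}]'

```text
clock: 18.92
position: [0.5077, -0.0053, 0.2698]
eef_rot: [[1.0, 0.017, 0.007], [0.017, -1.0, 0.0], [0.007, -0.0, -1.0]]
force: [0.3, -0.4, 0.5]
opening: 0.0854
```

Run:
```python
from h import *
s=state(); print(s['clock'],s['position'],s['force'])
p,d=viewer.read_camera('side'); W=cloud('side',d); cv2.imwrite('pics/s3.png',cv2.resize(p[130:290,230:390,::-1],None,fx=3.7,fy=3.7,interpolation=cv2.INTER_CUBIC))
x,y,z=W[...,0],W[...,1],W[...,2]
m=(abs(x-.506)<.035)&(abs(y+.005)<.04)&(z>.145)&(z<.24); h=z[m]
print(np.histogram(h,np.arange(.145,.24,.005)))
b=(abs(x-.45)<.02)&(abs(y)<.08)&(z>.12)&(z<.14); print('box top',np.median(z[b]))
```

```text
18.9167 [ 0.50774377 -0.00529363  0.26982137] [ 0.28031915 -0.42349217  0.4608262 ]
(array([ 34,  41,  38,  36,  40,  38,  36,  30,  49,  37,  38, 122,  89,
         0,   0,   0,   0,   0]), array([0.145, 0.15 , 0.155, 0.16 , 0.165, 0.17 , 0.175, 0.18 , 0.185,
       0.19 , 0.195, 0.2  , 0.205, 0.21 , 0.215, 0.22 , 0.225, 0.23 ,
       0.235]))
box top 0.129878849413742
```

View pics/s3.png

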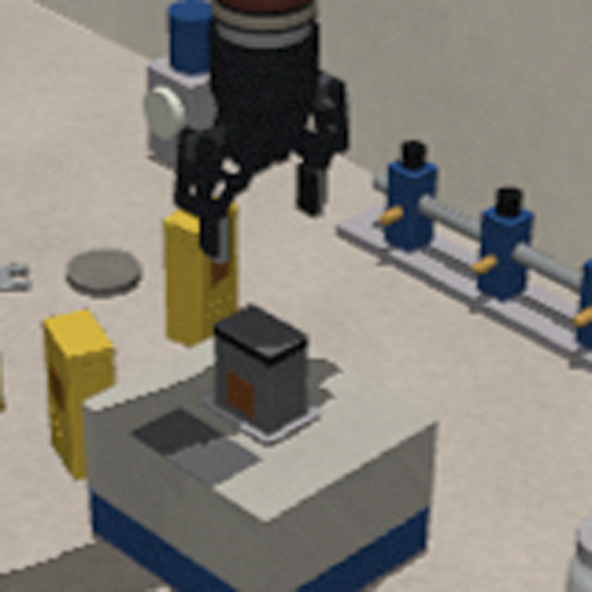

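The cartridge stands in the bay with its top at about 0.205 (carriage ≈ 0.020, not 0), and the open gripper is clear above it. I wait a moment, re-measure and compare the bystanders with the first picture.

move_arm --steps '[{"x":0,"y":0,"z":-5,"yaw":0},{"x":0,"y":0,"z":0,"yaw":0},{"x":0,"y":0,"z":0,"yaw":0},{"x":0,"y":0,"z":0,"yaw":0},{"x":0,"y":0,"z":0,"yaw":0},{"x":0,"y":0,"z":0,"yaw":0},{"x":0,"y":0,"z":0,"yaw":0},{"x":0,"y":0,"z":0,"yaw":0}]'

```text
clock: 19.63
position: [0.5059, -0.0049, 0.2712]
eef_rot: [[1.0, 0.017, -0.0], [0.017, -1.0, -0.0], [-0.0, 0.0, -1.0]]
force: [0.3, -0.3, -0.4]
opening: 0.0854
```

Run:
```python
from h import *
p,d=viewer.read_camera('side'); W=cloud('side',d); x,y,z=[W[...,i] for i in range(3)]
m=(abs(x-.506)<.012)&(abs(y+.005)<.02)&(z>.19)&(z<.24); print('cart top',np.median(z[m]),'carriage',.225-np.median(z[m]),m.sum())
t,dt=viewer.read_camera('top'); W=cloud('top',dt); z=W[...,2]
for nm,b in dict(y1=(198,232,188,228),y2=(222,264,272,306),y3=(170,210,286,318)).items(): print(nm,rect(W,box(*b)&(z>.115)&(z<.135)))
o=cv2.imread('pics/side0.png').astype(int); D=(abs(p[:,:,::-1].astype(int)-o).max(2)>60)
for nm,(u,v) in dict(bowl=(394,293),mould=(352,327),jar=(429,289),driver=(436,375),spanner=(212,206),weight=(174,222)).items(): print(nm,D[v-20:v+20,u-20:u+20].sum())
print(state()['clock'],state()['force'])
```

```text
cart top 0.2047012320391886 carriage 0.020298767960811398 69
y1 (array([677.1, 258.1]), array([61.8, 41.4]), 14.1, np.int64(420), np.float64(0.1244))
y2 (array([478.1, 180.3]), array([61.9, 40.7]), 71.4, np.int64(442), np.float64(0.1245))
y3 (array([443.3, 302.7]), array([41.1, 62.6]), 13.2, np.int64(457), np.float64(0.1244))
bowl 0
mould 0
jar 0
driver 0
spanner 0
weight 114
19.7333 [-1.2202268   0.1567274  -0.07237293]
```

```bash
python3 -c "
from h import *
ticket.job_done()"
```

```text
the job is handed in; nothing more can be done
```

The grey drying cartridge is standing in the bay and held down by the latch, and I handed the job in at about 19.7 s. I gripped it across its 40 mm side, lowered it into the bay and pressed down in small steps. The firm stop came at about 34 mm of travel. The sensor read 16 N there, about 18 N on the carriage once the cartridge's weight is added. I then eased up 8 mm, let go and backed away.

**Latch:** the cartridge's top measured about 0.205 m just after I let go, and 0.2047 m about 0.75 s later. That puts the carriage at about 0.020 m, inside the latched range of 0.011 to 0.028. The gripper was clear, with almost no force on it.

**Bystanders:** the three yellow blocks stayed where they were to within 1 mm. The side view showed no change at the jar with the aluminium cap, the mould, the grease jar, the screwdriver or the spanner. I did not compare the stone disc numerically; in the views around the cartridge it looked unmoved.

**One check disagreed:** the picture comparison found a change around the brass weight (114 pixels). The likely cause is the arm and its shadow having moved since the first picture. The arm never went near the weight, but I did not check its position separately.

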